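# Let out two small tins from the butcher's counter dispenser

## Task

Let out two of the small tins from their dispenser, one at a time: with your fingertips press its lever pad all the way down, keep it down until the front tin has rolled out, let the lever come up so that the next tin rolls up to the gate, and press again for the second. Finish with both tins lying in the tray at the front, the lever up again and the third tin waiting at the gate. Only press the pad: touch or pick up no tin, and leave the dispenser of large tins and everything else on the counter alone.

Things in the scene. Friction and masses are not known exactly. Their poses are not given: they have to be found in the camera images.
- rack_small: dispenser of the small tins: fixed dark sheet-steel chute, open above, sloping 8 deg down to its front (-x, the end nearer the robot). Origin on the counter under the tin that waits at the gate; x to the back, y left, z up. Lane 70 mm wide inside, from the front stop (x = -148 mm) to the back plate (x = 153); walls 32 mm high, pivot brackets up to z = 136 at x = -22.
- gate_small (a point): place of the centre of the front small tin as it waits at the gate (x = -4, z = 61 mm in the rack's frame). The next tins lie against it, 53 mm farther back each. The lever's front blade is the gate; as it lifts, a second blade drops in front of the next tin and holds it, so one tin rolls out per press. When the lever comes up, the next tin rolls up to the gate.
- tray_small (a point): the tray, the part of the lane in front of the gate: centre of the first tin when it lies against the front stop (x = -126, z = 45 mm in the rack's frame). The second tin comes to rest behind it, touching it (x = -72, z = 52 mm).
- rocker_small (a joint): bright metal rocking lever of the small-tin dispenser, rad: 0 at rest (pad up, gate down), 0.68 at its stop (pad fully down, gate up). Axis along the rack's y through x = -20, z = 112 mm of its frame. Spring return: the pad takes 4 to 5 N at its centre, up to 8 N near its front edge, with jolts if pressed in much under a second. The front tin passes the gate only from 0.57 to 0.60 on and takes about 1 s to roll out.
- pad_small (a point): centre of the upper face of the press pad (rubber-faced plate, 40 mm along x, 46 mm wide) at the lever's back end. In the rack's frame at x = 32, z = 157 mm with the lever up and x = 48, z = 115 mm fully down, on an arc of 68 mm radius; the plate rises to the back by 19 deg when up, falls to the back by 19 deg when down. Free from above.
- rack_large: dispenser of the large tins, the same kind, fixed; same frame (origin under the tin at the gate, x to the back). Lane 106 mm wide inside, from x = -182 to x = 188 mm, walls 39 mm high. To be left alone.
- rocker_large (a joint): rocking lever of the large-tin dispenser, rad: 0 at rest, 0.68 pressed. To be left alone.
- pad_large (a point): centre of the upper face of the large-tin dispenser's press pad, 49 x 46 mm, 189 mm above the counter. To be left alone.
- tin_small1: small closed tin, 54 mm in diameter, 66 mm long, 0.18 kg, plain paper label, lying across the lane (its axis along y); origin at its centre. First in its lane: waits at the gate.
- tin_small2: small closed tin, 54 mm in diameter, 66 mm long, 0.18 kg, plain paper label, lying across the lane (its axis along y); origin at its centre. Second in its lane.
- tin_small3: small closed tin, 54 mm in diameter, 66 mm long, 0.18 kg, plain paper label, lying across the lane (its axis along y); origin at its centre. Third in its lane.
- tin_large1: large closed tin, 66 mm in diameter, 102 mm long, 0.40 kg, plain paper label, lying across the lane (its axis along y); origin at its centre. First in its lane: waits at the gate.
- tin_large2: large closed tin, 66 mm in diameter, 102 mm long, 0.40 kg, plain paper label, lying across the lane (its axis along y); origin at its centre. Second in its lane.
- tin_large3: large closed tin, 66 mm in diameter, 102 mm long, 0.40 kg, plain paper label, lying across the lane (its axis along y); origin at its centre. Third in its lane.
- jar: amber jar with a white lid, 48 mm in diameter, 85 mm high, between the two dispensers; bystander, stands loose on the counter, origin at the centre of its underside. To be left alone.
- syrup: dark syrup bottle with a red cap, 62 mm in diameter, 190 mm high, to the left; bystander, stands loose on the counter, origin at the centre of its underside. To be left alone.
- card_reader: black card payment terminal, 165 x 78 x 47 mm; bystander, stands loose on the counter, origin at the centre of its underside. To be left alone.
- calculator: black desk calculator, 150 x 100 x 20 mm; bystander, stands loose on the counter, origin at the centre of its underside. To be left alone.
- salt_shaker: metal salt shaker, 60 mm in diameter, 100 mm high; bystander, stands loose on the counter, origin at the centre of its underside. To be left alone.
- steel_bowl: small metal bowl, 124 mm in diameter, 45 mm high, to the right; bystander, stands loose on the counter, origin at the centre of its underside. To be left alone.

How it is judged (in metres and radians):
On the way, in this order (a step that is already met when the one before it is completed fails the run):
1. with the small-tin lever held down, the first small tin has rolled out under the gate (value of joint rocker_small above 0.3 rad and x of tin_small1 in the frame of rack_small below -0.06 m), for 0.05 s.
2. the lever has come back up and the second small tin has rolled up to the gate (value of joint rocker_small below 0.12 rad and x of tin_small2 in the frame of rack_small between -0.02 and 0.01 m), for 0.05 s.
3. with the lever held down again, the second small tin has rolled out under the gate (value of joint rocker_small above 0.3 rad and x of tin_small2 in the frame of rack_small below -0.06 m), for 0.05 s.
At the end, for the whole second after the job is handed in: The first two small tins lie at rest in the tray of their dispenser (within about 15 mm of their resting places against the front stop and each other), the third is at the gate, the lever is up (within 0.12 rad of rest), the large tins are still in their places (within 12 mm) with their lever up (value of joint each of rocker_small, rocker_large below 0.12 rad and x of tin_small1 in the frame of rack_small between -0.14 and -0.11 m and x of tin_small2 in the frame of rack_small between -0.09 and -0.055 m and x of tin_small3 in the frame of rack_small between -0.02 and 0.01 m and linear speed of each of tin_small1, tin_small2, tin_small3 below 0.02 m/s and x of tin_large1 in the frame of rack_large between -0.0163 and 0.0077 m and x of tin_large2 in the frame of rack_large between 0.0494 and 0.0734 m and x of tin_large3 in the frame of rack_large between 0.115 and 0.139 m and y of tin_small1 in the frame of rack_small between -0.012 and 0.012 m and z of tin_small1 in the frame of rack_small below 0.0717 m and y of tin_small2 in the frame of rack_small between -0.012 and 0.012 m and z of tin_small2 in the frame of rack_small below 0.0792 m and y of tin_small3 in the frame of rack_small between -0.012 and 0.012 m and z of tin_small3 in the frame of rack_small below 0.0868 m and y of tin_large1 in the frame of rack_large between -0.012 and 0.012 m and z of tin_large1 in the frame of rack_large below 0.0822 m and y of tin_large2 in the frame of rack_large between -0.012 and 0.012 m and z of tin_large2 in the frame of rack_large below 0.0915 m and y of tin_large3 in the frame of rack_large between -0.012 and 0.012 m and z of tin_large3 in the frame of rack_large below 0.1007 m); the robot touches nothing.
It fails at once if the robot touches a tin (contact force between any of the fingers, the arm and tin_small1 above 0.5 N or contact force between any of the fingers, the arm and tin_small2 above 0.5 N or contact force between any of the fingers, the arm and tin_small3 above 0.5 N or contact force between any of the fingers, the arm and tin_large1 above 0.5 N or contact force between any of the fingers, the arm and tin_large2 above 0.5 N or contact force between any of the fingers, the arm and tin_large3 above 0.5 N).
It fails at once if a tin is lifted out of its lane (z of tin_small1 in the frame of rack_small above 0.0867 m or z of tin_small2 in the frame of rack_small above 0.0942 m or z of tin_small3 in the frame of rack_small above 0.1018 m or z of tin_large1 in the frame of rack_large above 0.0972 m or z of tin_large2 in the frame of rack_large above 0.1065 m or z of tin_large3 in the frame of rack_large above 0.1157 m).
It fails at once if a third small tin is let out (x of tin_small3 in the frame of rack_small below -0.04 m).
It fails at once if the lever of the large tins is pressed (value of joint rocker_large above 0.15 rad).
It fails at once if something else on the counter is moved by more than 25 mm (distance of any of jar, syrup, card_reader, calculator, salt_shaker, steel_bowl from where it was at the start of the episode above 0.025 m).
It also fails if it takes over 38 s, if anything falls off the work surface, if the arm or the gripper's body presses on something with over 40 N, if the wrist force passes 120 N, or if a joint passes its speed limit or range.

## Robot

A 7-joint arm with a two-finger parallel gripper is mounted at the origin on the work surface. World frame = base frame: x ahead of the robot, y to its left, z up, the work surface at z = 0. Lengths are in mm, angles in rad, forces in N, time in s.
With the tool pointing down it reaches from about 400 to 875 mm from the base axis. Payload 4.4 kg.
Tool frame: the origin (TCP) lies at the very end of the fingers, on their centre line; the grasp point (between the pads) lies 19 mm behind it; y points along the fingers, x is the direction in which the jaws open and shut, and the axes are right-handed (so a half turn about y gives the same grasp; the last joint's range is limited). The gripper opens to 85 mm and grips with 20 to 120 N. Pads are 22 mm wide; open, the fingers measure 114 mm over their backs; the gripper's body (76 mm by 85 mm) begins 54 mm behind the grasp point. The pads swing forward as they close: fully open they stand 13 mm farther back than shut.
Start: joints at [1.098, 0.628, 0.038, 1.517, -0.027, 0.996, -0.02], TCP at [257.215, -596.957, 231.313] pointing down, gripper open.
Joint ranges: [-3.06, 3.06], [-0.37, 2.12], [-1.25, 1.32], [0.18, 2.47], [-1.1, 4.24], [0.23, 1.98], [-2.94, 2.94]. Speed limits (rad/s): [2.57, 2.57, 3.14, 3.14, 3.14, 3.14, 3.14].

## Interface

Orientations are given as [roll, pitch, yaw] about the fixed x, y, z axes, in that order (R = Rz(yaw) Ry(pitch) Rx(roll)).
In Python, from cell import ctrl, get_image, nets gives the robot as it stands. The module is installed in compiled form; this text tells all that it offers.
- The arm moves only by the tool step_arm, never from a script. Its argument "moves" is text: rows parted by semicolons, each of 7 numbers parted by spaces: the shift along the tool's x, y, z normalised to -1 to 1, where 1 is 0.05 m, then the turn, a rotation vector about the tool's x, y, z normalised to -1 to 1, where 1 is 0.12 rad, then the opening, from 0 (shut) to 1 (fully open). A call has 1 to 20 rows; each row shifts and turns the commanded pose from where the row before left it, along the tool's axes as they then stand; what a row does not reach is not made up. A row lasts 1/10 s, in which the tool goes at most 50 mm and 8.59 degrees, less where a joint would pass 70% of its speed; a pose out of reach is approached as far as the arm can. A call with a number of a shift or a turn outside -1 to 1 is refused whole. A call with a gripper value outside its range is refused whole. The fingers move at their own pace and stop on an object; the grip force is fixed at half the most. Time passes only in rows, so rows that do not move let the fingers close. It gives the time, the measured TCP pose, the force and the opening at its end, in the units of the state.
- ctrl.read_state(): the state, without advancing time (a new reading comes with each control period).
- get_image(name): name is "scene" or "top"; returns a dict with "color" (384x512x3 uint8, blue, green, red), "vertical_fov" (degrees; the focal length in pixels is half the picture's height over the tangent of half this angle, whatever the lens; pixels are square), "cx", "cy" (the principal point, pixels), "R" (3x3) and "t" (3): a world point X has camera coordinates R X + t. Camera axes: x right, y down, z forward; pixel columns grow to the right and rows downward; lengths in mm; the calibration is good to about 2 mm. A picture is of the moment at which its call begins. There is no depth.
- ctrl.finish_job(): hands the job in, once; it reports no verdict.
Trained networks look in a picture, given as the dict that the camera call returned (one of the last four; its "shot" number tells which), for a name from the list of things; names that differ only in an ending like _2 or _b are one class to them, and where a whole thing is asked for, a point or a joint stands for the part that bears it (a point fixed in the world has none). Each returns a list of dicts, best first, with "conf" (0 to 1); they miss things now and then, are a little off and sometimes report something else, mostly with a low value. They report only what shows in the picture. A call takes as long as a camera call.
- nets.find_in(picture, target): "position" ([x, y, z] in mm, in world coordinates, good to about 4 mm: the middle of the surface that is visible of it).
- nets.cut_out(picture, target): "pixels" (384x512 bool, what is visible of it).
- nets.place_of(picture, target): "position" ([x, y, z] in mm, in world coordinates, good to about 4 mm: a listed point, or the origin of a listed thing).
The state is a dict: "clock": time; "qpos": joint angles; "qd": joint speeds; "tau": joint torques, N m; "eef_pos": TCP position; "tool_rot": TCP orientation; "force": force on the tool from outside, world axes, zero at the start; "torque": the same for the moment, N m; "width": finger opening in mm.
Only numpy, scipy, OpenCV 4.12 (cv2) and the standard library are available. Lean on these libraries where they do the work, as an engineer would, in place of code of your own. Each camera call takes 0.05 s, during which the arm holds its last target.

## Working session

There is one attempt and no reset: what is moved stays moved. The work goes in short steps, Python scripts to look and compute and a tool call to move; the robot and the scene stay as the last step left them, time stands still between calls to the robot, and variables do not carry over. Pictures are saved under pics/ and viewed, and the job is handed in when it is done.

Besides the shell and the picture viewer there is one more tool, called after ">>>" by a JSON object that holds its "fn" and its "kwargs", one argument or row to a line. step_arm: Moves the arm, as the interface text tells. Scaled input: -1 to 1 covers 0.05 m each way for a shift and 0.12 rad each way for a turn. Its arguments: {"type":"object","properties":{"moves":{"type":"string"}},"required":["moves"]}

```bash
mkdir -p pics; python3 - <<'E'
from cell import ctrl,get_image,nets
import cv2,numpy as np
s=ctrl.read_state();print({k:np.round(v,3).tolist() if not isinstance(v,dict) else v for k,v in s.items()})
for c in("scene","top"):
    p=get_image(c);cv2.imwrite(f"pics/{c}0.png",p["color"])
    print(c,p["vertical_fov"],p["cx"],p["cy"],np.round(p["R"],3).tolist(),np.round(p["t"],1).tolist())
    for n in("rack_small","gate_small","tray_small","pad_small","tin_small1","tin_small2","tin_small3","pad_large","rack_large","jar","syrup"):
        print(n,[(np.round(d["position"]).tolist(),round(d["conf"],2)) for d in nets.place_of(p,n)[:3]])
E
```

```text
{'clock': 0.0, 'qpos': [1.098, 0.629, 0.038, 1.518, -0.027, 0.996, -0.02], 'qd': [-0.001, 0.002, 0.0, 0.002, 0.001, -0.001, 0.001], 'tau': [-0.0, -56.341, 1.226, -19.345, 0.011, 0.01, -0.0], 'eef_pos': [256.952, -596.37, 230.38], 'tool_rot': [-1.571, 0.002, -1.164], 'force': [0.277, 0.899, 0.071], 'torque': [0.047, -0.017, 0.008], 'width': 85.111}
scene 48.33866634178773 255.7965284337724 189.6916056758986 [[-0.045, 0.999, -0.017], [0.725, 0.021, -0.688], [-0.687, -0.043, -0.725]] [18.7, -304.9, 1688.0]
rack_small [([464.0, -157.0, 3.0], 0.93), ([623.0, 131.0, 80.0], 0.38)]
gate_small [([466.0, -158.0, 62.0], 0.76)]
tray_small [([344.0, -189.0, 47.0], 0.77)]
pad_small [([498.0, -152.0, 158.0], 0.79)]
tin_small1 [([515.0, -146.0, 67.0], 0.71), ([464.0, -162.0, 64.0], 0.68)]
tin_small2 [([515.0, -146.0, 67.0], 0.71), ([464.0, -162.0, 64.0], 0.68)]
tin_small3 [([515.0, -146.0, 67.0], 0.71), ([464.0, -162.0, 64.0], 0.68)]
pad_large [([603.0, 130.0, 190.0], 0.96), ([519.0, -2.0, -1.0], 0.64)]
rack_large [([605.0, 130.0, 192.0], 0.73), ([516.0, -148.0, 69.0], 0.73)]
jar [([516.0, -5.0, 0.0
[... 289 characters left out ...]
.0, -0.0], 0.98)]
gate_small [([459.0, -162.0, 60.0], 0.62), ([561.0, 135.0, 2.0], 0.42)]
tray_small [([342.0, -196.0, 48.0], 0.79)]
pad_small [([496.0, -151.0, 154.0], 0.65)]
tin_small1 [([509.0, -146.0, 72.0], 0.73), ([567.0, -133.0, 74.0], 0.73), ([622.0, 127.0, 78.0], 0.73)]
tin_small2 [([509.0, -146.0, 72.0], 0.73), ([567.0, -133.0, 74.0], 0.73), ([622.0, 127.0, 78.0], 0.73)]
tin_small3 [([509.0, -146.0, 72.0], 0.73), ([567.0, -133.0, 74.0], 0.73), ([622.0, 127.0, 78.0], 0.73)]
pad_large [([604.0, 129.0, 189.0], 0.65), ([551.0, 134.0, 78.0], 0.33)]
rack_large [([562.0, 132.0, 2.0], 0.83)]
jar [([519.0, -2.0, -0.0], 0.67)]
syrup [([637.0, 428.0, 4.0], 0.98), ([552.0, 135.0, 76.0], 0.27)]
```

View pics/scene0.png

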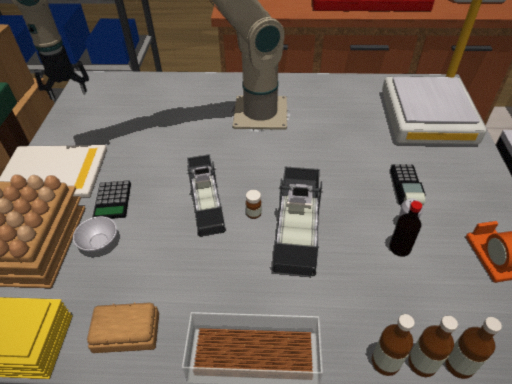

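View pics/top0.png

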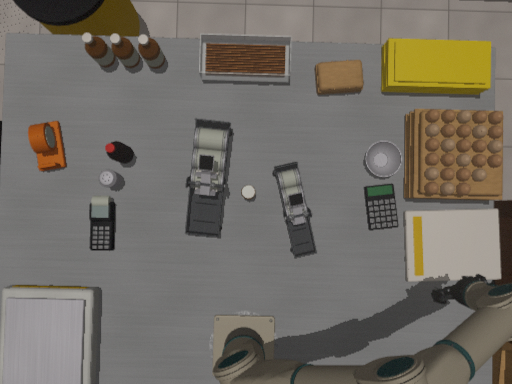

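The scene picture shows the small rack near (205,195) px and the large one near (298,220). The jar stands between them at (254,203), and the arm is parked far right. Next I fit the rack pose from the masks and the known geometry.

```bash
cat > h.py <<'E'
import numpy as np,cv2
def proj(p,X):
    X=np.atleast_2d(X);c=X@np.array(p["R"]).T+np.array(p["t"]);f=p["color"].shape[0]/2/np.tan(np.radians(p["vertical_fov"])/2)
    return np.c_[p["cx"]+f*c[:,0]/c[:,2],p["cy"]+f*c[:,1]/c[:,2]]
def r2w(P,X):
    x,y,a=P;X=np.atleast_2d(X).astype(float)
    return np.c_[x+np.cos(a)*X[:,0]-np.sin(a)*X[:,1],y+np.sin(a)*X[:,0]+np.cos(a)*X[:,1],X[:,2]]
E
python3 - <<'E'
from cell import ctrl,get_image,nets
from h import *
from scipy.optimize import minimize
ps=[get_image(c) for c in("scene","top")]
obs=[]
for p in ps:
    for n,X in(("rack_small",(0,0,0)),("gate_small",(-4,0,61)),("tray_small",(-126,0,45)),("pad_small",(32,0,157))):
        r=nets.place_of(p,n)
        if r and r[0]["conf"]>.5: obs.append((X,r[0]["position"]))
ms=[nets.cut_out(p,"rack_small")[0]["pixels"] for p in ps]
def hullpts():
    o=[]
    for x in(-150,155):
        for y in(-36.5,36.5):
            f=33.7+.1405*(x+4)
            o+= [(x,y,f+32),(x,y,0)]
    return np.array(o)
H=hullpts()
def net(P): return sum(np.minimum(np.sum((r2w(P,X)[0]-q)**2),150) for X,q in obs)
from itertools import product
r=minimize(net,[464,-158,.22],method="Nelder-Mead",options=dict(initial_simplex=[[464,-158,.22],[470,-158,.22],[464,-152,.22],[464,-158,.3]]));print("nets",r.x,r.fun)
import cv2
def iou(P):
    t=0
    for p,m in zip(ps,ms):
        q=cv2.convexHull((proj(p,r2w(P,H))*16).astype(np.int32)); a=np.zeros(m.shape,np.uint8);cv2.fillConvexPoly(a,q,1,shift=4)
        mm=cv2.fillConvexPoly(np.zeros(m.shape,np.uint8),cv2.convexHull(np.argwhere(m)[:,::-1].astype(np.int32)),1)
        t+=(a&mm).sum()/(a|mm).sum()
    return -t
for k in range(2):
    s0=r.x if k==0 else r2.x
    r2=minimize(iou,s0,method="Nelder-Mead",options=dict(initial_simplex=[s0,s0+[6,0,0],s0+[0,6,0],s0+[0,0,.06]]))
print("mask",r2.x,r2.fun)
for p,m,n in zip(ps,ms,"st"):
    c=cv2.resize(p["color"],None,fx=4,fy=4,interpolation=cv2.INTER_CUBIC)
    for P,col in((r.x,(0,0,255)),(r2.x,(0,255,0))):
        w=lambda X:tuple(int(v) for v in (proj(p,r2w(P,X))[0]+.5)*4)
        for y in(-36,36): cv2.line(c,w((-148,y,45.5)),w((153,y,87.7)),col,1)
        pd=[w((32+s*19,t,157+s*6.5)) for s,t in((-1,-23),(1,-23),(1,23),(-1,23))]
        cv2.polylines(c,[np.array(pd)],True,col,1)
    u,v=proj(p,r2w(r.x,(0,0,60)))[0]*4
    cv2.imwrite(f"pics/fit_{n}.png",c[int(v)-250:int(v)+250,int(u)-250:int(u)+250])
E
```

```text
nets [ 4.65136670e+02 -1.58290371e+02  2.72409042e-01] 235.85939323939405
mask [ 4.58057392e+02 -1.62948870e+02  2.57726358e-01] -1.7445654855260293
```

View pics/fit_s.png

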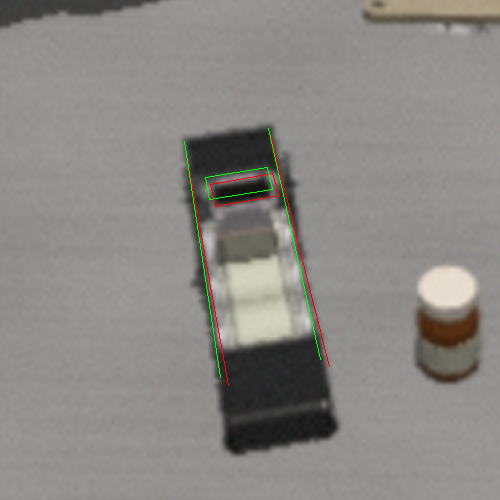

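View pics/fit_t.png

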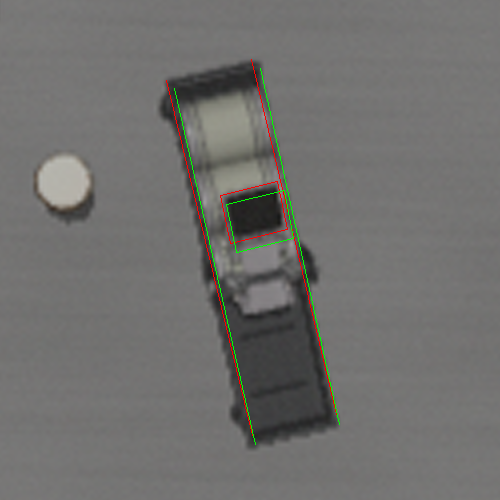

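The red fit, made from the network points, matches the rubber pad in both views: (242,188) px in the scene crop and (254,212) in the top crop. That gives the rack at about (465, -158), yaw 0.265. Now I move above the pad with the fingers shut and the tool x along the rack's y.

>>> {"fn": "step_arm", "kwargs": {
  "moves": "0 0 0 0 0.6 0 0; 0 0 0 0 0.58 0 0; -0.46 0 0.44 0 0 0 0; -0.46 0 0.44 0 0 0 0; -0.46 0 0.44 0 0 0 0; -0.46 0 0.44 0 0 0 0; -0.46 0 0.44 0 0 0 0; -0.46 0 0.44 0 0 0 0; -0.46 0 0.44 0 0 0 0; -0.46 0 0.44 0 0 0 0; -0.46 0 0.44 0 0 0 0; -0.46 0 0.44 0 0 0 0; -0.46 0 0.44 0 0 0 0; -0.46 0 0.44 0 0 0 0; -0.46 0 0.44 0 0 0 0; -0.46 0 0.44 0 0 0 0; -0.46 0 0.44 0 0 0 0; -0.46 0 0.44 0 0 0 0; 0 0 0 0 0 0 0"
}}

```text
clock: 3.7
eef_pos: [503.0, -144.3, 231.4]
tool_rot: [-1.568, 0.002, -1.298]
force: [-0.7, -0.3, 0.4]
width: 0.1
```

>>> {"fn": "step_arm", "kwargs": {
  "moves": "0.07 0.3 -0.08 0 0.06 0 0; 0 0.35 0 0 0 0 0; 0 0.35 0 0 0 0 0; 0 0 0 0 0 0 0"
}}

```text
clock: 4.1
eef_pos: [495.7, -154.2, 179.6]
tool_rot: [-1.575, 0.002, -1.314]
force: [0.2, 0.8, -0.0]
width: 0.1
```

```bash
python3 - <<'E'
from cell import ctrl,get_image,nets
from h import *
s=ctrl.read_state();print(s["clock"],np.round(s["eef_pos"],1),np.round(s["tool_rot"],3),np.round(s["force"],1))
P=(465,-158.3,.265)
outs=[]
for n in("scene","top"):
    p=get_image(n)
    c=cv2.resize(p["color"],None,fx=4,fy=4,interpolation=cv2.INTER_CUBIC)
    q=lambda X:tuple(int(v) for v in (proj(p,X)[0]+.5)*4)
    pd=[q(r2w(P,(32+a*19,b,157+a*6.5))) for a,b in((-1,-23),(1,-23),(1,23),(-1,23))]
    cv2.polylines(c,[np.array(pd)],True,(0,0,255),1)
    cv2.circle(c,q(s["eef_pos"]),4,(0,255,0),1)
    u,v=proj(p,r2w(P,(0,0,60)))[0]*4
    outs.append(c[int(v)-200:int(v)+200,int(u)-200:int(u)+200])
cv2.imwrite("pics/above.png",np.hstack(outs))
E
```

```text
4.1 [ 495.7 -154.2  179.6] [-1.575  0.002 -1.314] [ 0.2  0.8 -0. ]
```

View pics/above.png

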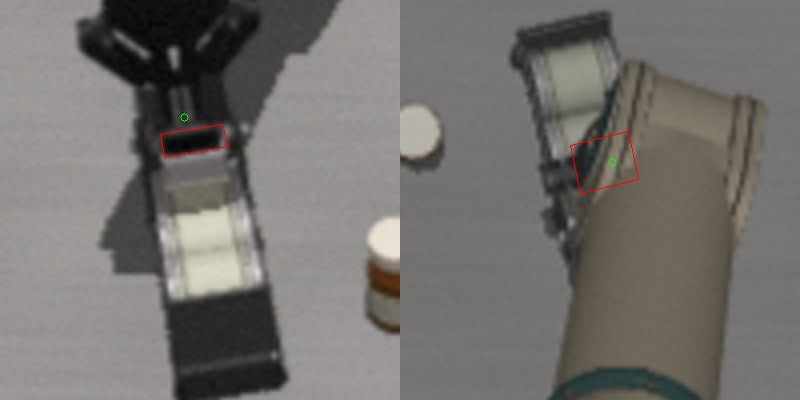

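>>> {"fn": "step_arm", "kwargs": {
  "moves": "0 0 0 0 0 0 0; 0 0 0 0 0 0 0; 0 0 0 0 0 0 0"
}}

```text
clock: 4.5
eef_pos: [497.9, -154.2, 182.0]
tool_rot: [-1.57, -0.001, -1.313]
force: [0.4, 0.8, -0.2]
width: -0.1
```

>>> {"fn": "step_arm", "kwargs": {
  "moves": "-0.09 0.1 0.06 0 -0.05 0 0; 0 0.1 0 0 0 0 0; 0 0.1 0 0 0 0 0; 0 0 0 0 0 0 0; 0 0 0 0 0 0 0"
}}

```text
clock: 5.0
eef_pos: [499.1, -148.9, 166.0]
tool_rot: [-1.571, 0.0, -1.307]
force: [0.7, -0.9, -0.1]
width: 0.2
```

>>> {"fn": "step_arm", "kwargs": {
  "moves": "0 0.04 0 0 0 0 0; 0 0.04 0 0 0 0 0; 0 0.06 0.03 0 0 0 0; 0 0.06 0.03 0 0 0 0; 0 0.06 0.03 0 0 0 0; 0 0.06 0.03 0 0 0 0; 0 0.06 0.03 0 0 0 0; 0 0.06 0.03 0 0 0 0; 0 0.06 0.02 0 0 0 0; 0 0.06 0.02 0 0 0 0; 0 0.06 0.02 0 0 0 0; 0 0.06 0.02 0 0 0 0; 0 0.06 0 0 0 0 0; 0 0.06 0 0 0 0 0; 0 0.06 0 0 0 0 0; 0 0 0 0 0 0 0"
}}

```text
clock: 6.6
eef_pos: [513.7, -145.2, 123.4]
tool_rot: [-1.568, -0.001, -1.306]
force: [6.0, 1.7, 4.8]
width: -0.1
```

>>> {"fn": "step_arm", "kwargs": {
  "moves": "0 0.04 0 0 0 0 0; 0 0.04 0 0 0 0 0; 0 0.03 0 0 0 0 0; 0 0 0 0 0 0 0"
}}

```text
clock: 7.0
eef_pos: [514.4, -145.0, 118.2]
tool_rot: [-1.566, -0.001, -1.306]
force: [6.5, 1.6, 5.3]
width: -0.0
```

>>> {"fn": "step_arm", "kwargs": {
  "moves": "0 0.04 0 0 0 0 0; 0 0.04 0 0 0 0 0; 0 0 0 0 0 0 0; 0 0 0 0 0 0 0"
}}

```text
clock: 7.4
eef_pos: [514.6, -145.0, 115.4]
tool_rot: [-1.565, -0.002, -1.306]
force: [4.2, 1.9, 13.6]
width: -0.2
```

```bash
cat > look.py <<'E'
from cell import ctrl,get_image,nets
from h import *
import sys
s=ctrl.read_state();print(s["clock"],np.round(s["eef_pos"],1),np.round(s["tool_rot"],3),np.round(s["force"],1))
P=(465,-158.3,.265)
outs=[]
for n in("scene","top"):
    p=get_image(n)
    c=cv2.resize(p["color"],None,fx=4,fy=4,interpolation=cv2.INTER_CUBIC)
    u,v=proj(p,r2w(P,(0,0,60)))[0]*4
    outs.append(c[int(v)-250:int(v)+250,int(u)-200:int(u)+200])
cv2.imwrite(f"pics/{sys.argv[1]}.png",np.hstack(outs))
E
python3 look.py p1
```

```text
7.4 [ 514.6 -145.   115.4] [-1.565 -0.002 -1.306] [ 4.2  1.9 13.6]
```

View pics/p1.png

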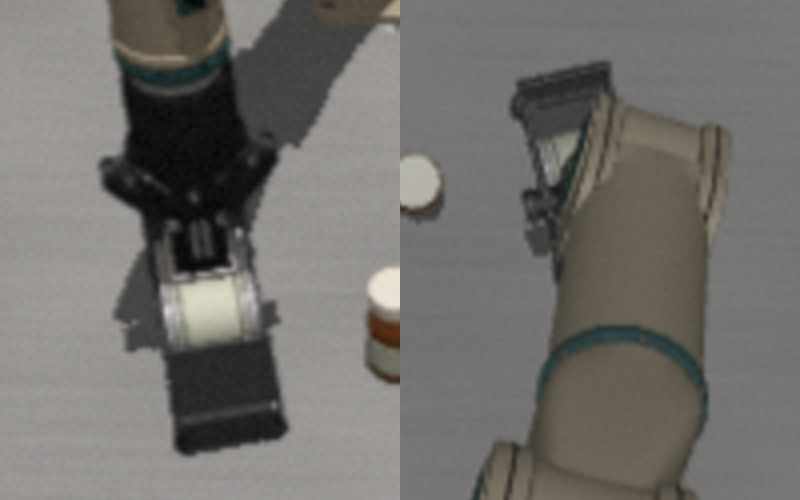

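Force jumped to 13.6 N, so the lever is at its stop. Tin 3 shows at (213,310) px in the left view, and the tray is hidden by the arm. I hold here for the roll-out, then retrace the arc upward.

>>> {"fn": "step_arm", "kwargs": {
  "moves": "0 0 0 0 0 0 0; 0 0 0 0 0 0 0; 0 0 0 0 0 0 0; 0 0 0 0 0 0 0; 0 0 0 0 0 0 0; 0 0 0 0 0 0 0; 0 0 0 0 0 0 0; 0 0 0 0 0 0 0; 0 0 0 0 0 0 0; 0 0 0 0 0 0 0; 0 0 0 0 0 0 0; 0 0 0 0 0 0 0; 0 0 0 0 0 0 0; 0 0 0 0 0 0 0"
}}

```text
clock: 8.9
eef_pos: [514.6, -145.0, 115.4]
tool_rot: [-1.565, -0.002, -1.306]
force: [4.7, 2.4, 13.2]
width: -0.1
```

```bash
python3 look.py p2
```

```text
8.9 [ 514.6 -145.   115.4] [-1.565 -0.002 -1.306] [ 4.7  2.4 13.2]
```

View pics/p2.png

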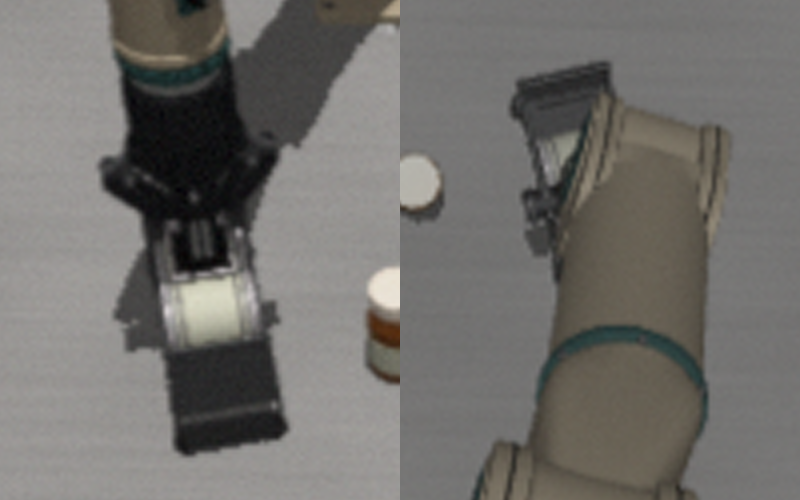

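>>> {"fn": "step_arm", "kwargs": {
  "moves": "0 -0.06 0 0 0 0 0; 0 -0.06 0 0 0 0 0; 0 -0.06 0 0 0 0 0; 0 -0.06 0 0 0 0 0; 0 -0.06 -0.02 0 0 0 0; 0 -0.06 -0.02 0 0 0 0; 0 -0.06 -0.02 0 0 0 0; 0 -0.06 -0.02 0 0 0 0; 0 -0.06 -0.03 0 0 0 0; 0 -0.06 -0.03 0 0 0 0; 0 -0.06 -0.03 0 0 0 0; 0 -0.06 -0.03 0 0 0 0; 0 -0.06 -0.03 0 0 0 0; 0 -0.06 -0.03 0 0 0 0; 0 -0.08 0 0 0 0 0; 0 -0.08 0 0 0 0 0; 0 -0.08 0 0 0 0 0; 0 -0.08 0 0 0 0 0; 0 0 0 0 0 0 0; 0 0 0 0 0 0 0"
}}

```text
clock: 11.0
eef_pos: [499.2, -148.8, 171.8]
tool_rot: [-1.571, 0.0, -1.307]
force: [-0.9, -0.2, -0.3]
width: -0.5
```

>>> {"fn": "step_arm", "kwargs": {
  "moves": "0 0 0 0 0 0 0; 0 0 0 0 0 0 0; 0 0 0 0 0 0 0; 0 0 0 0 0 0 0; 0 0 0 0 0 0 0; 0 0 0 0 0 0 0"
}}

```text
clock: 11.6
eef_pos: [499.3, -148.9, 171.8]
tool_rot: [-1.571, 0.0, -1.307]
force: [0.4, 0.3, 0.5]
width: -0.0
```

```bash
python3 look.py p3
```

```text
11.6 [ 499.3 -148.9  171.8] [-1.571  0.    -1.307] [0.4 0.3 0.5]
```

View pics/p3.png

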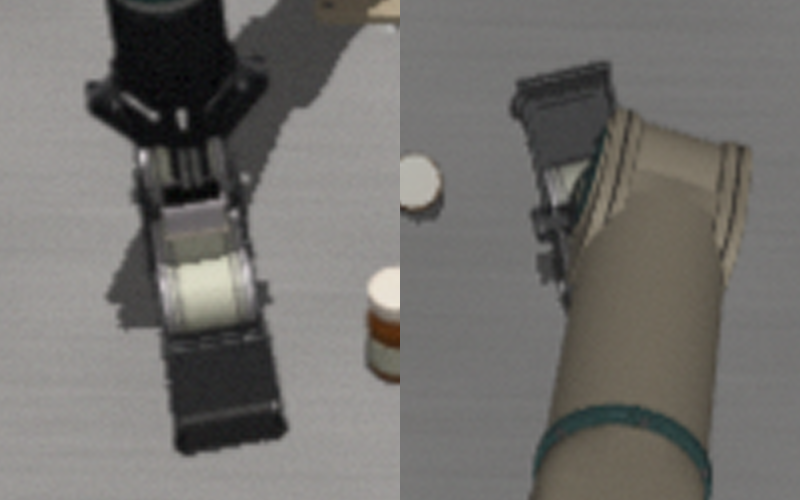

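```bash
python3 - <<'E'
from cell import ctrl,get_image,nets
from h import *
P=(465,-158.3,.265)
outs=[]
for n in("scene","top"):
    p=get_image(n)
    for k in ("tin_small1","tray_small","gate_small"): print(n,k,[(np.round(d["position"]).tolist(),round(d["conf"],2)) for d in nets.place_of(p,k)[:4]])
    c=cv2.resize(p["color"],None,fx=4,fy=4,interpolation=cv2.INTER_CUBIC)
    for x,col in((-126,(255,0,0)),(-4,(0,255,0)),(49,(0,0,255)),(102,(0,255,255))):
        t=np.linspace(0,2*np.pi,40)
        for y in(-33,33):
            z=61+(x+4)*.1405 if x>-100 else 45
            q=proj(p,r2w(P,np.c_[x+27*np.cos(t),0*t+y,z+27*np.sin(t)]))
            cv2.polylines(c,[((q+.5)*4).astype(np.int32)],True,col,1)
    u,v=proj(p,r2w(P,(0,0,60)))[0]*4
    outs.append(c[int(v)-250:int(v)+250,int(u)-200:int(u)+200])
cv2.imwrite(f"pics/p4.png",np.hstack(outs))
E
```

```text
scene tin_small1 [([517.0, -144.0, 66.0], 0.8), ([346.0, -191.0, 47.0], 0.57), ([465.0, -162.0, 58.0], 0.53)]
scene tray_small [([342.0, -191.0, 47.0], 0.67)]
scene gate_small [([470.0, -161.0, 62.0], 0.66)]
top tin_small1 [([517.0, -142.0, 68.0], 0.51), ([622.0, 125.0, 83.0], 0.42), ([461.0, -160.0, 62.0], 0.4)]
top tray_small []
top gate_small [([456.0, -164.0, 61.0], 0.6)]
```

View pics/p4.png

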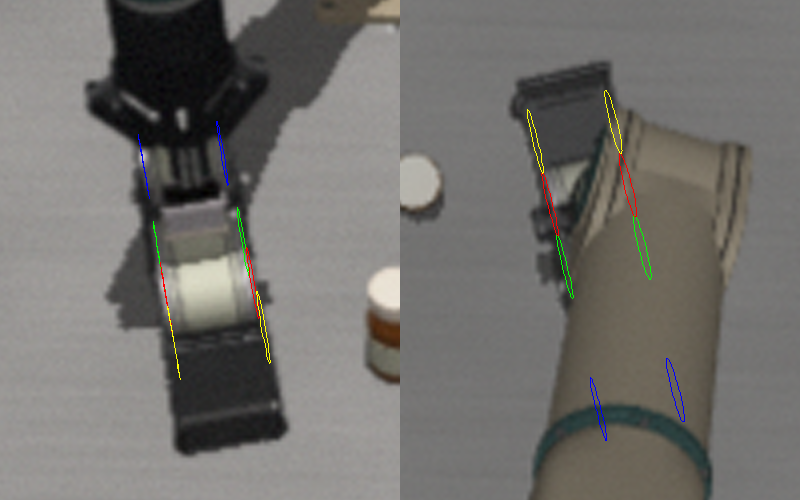

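Tin 1 is found in the tray at (346,-191), tin 2 at the gate (465,-162) and tin 3 behind it (517,-144). All three agree with the overlay. Second press, along the same path.

>>> {"fn": "step_arm", "kwargs": {
  "moves": "0 0.08 0 0 0 0 0; 0 0.06 0 0 0 0 0; 0 0.06 0 0 0 0 0; 0 0.06 0.03 0 0 0 0; 0 0.06 0.03 0 0 0 0; 0 0.06 0.03 0 0 0 0; 0 0.06 0.03 0 0 0 0; 0 0.06 0.03 0 0 0 0; 0 0.06 0.03 0 0 0 0; 0 0.06 0.02 0 0 0 0; 0 0.06 0.02 0 0 0 0; 0 0.06 0.02 0 0 0 0; 0 0.06 0.02 0 0 0 0; 0 0.06 0 0 0 0 0; 0 0.06 0 0 0 0 0; 0 0.06 0 0 0 0 0; 0 0.06 0 0 0 0 0; 0 0.06 0 0 0 0 0; 0 0.06 0 0 0 0 0; 0 0.02 0 0 0 0 0"
}}

```text
clock: 14.1
eef_pos: [515.9, -144.6, 114.7]
tool_rot: [-1.563, -0.002, -1.306]
force: [2.0, 3.6, 21.8]
width: 0.3
```

>>> {"fn": "step_arm", "kwargs": {
  "moves": "0 0 0 0 0 0 0; 0 0 0 0 0 0 0; 0 0 0 0 0 0 0"
}}

```text
clock: 14.4
eef_pos: [515.8, -144.6, 114.9]
tool_rot: [-1.563, -0.002, -1.306]
force: [4.0, 4.3, 16.2]
width: -0.1
```

At the stop, 16 N. Hold, then release.

>>> {"fn": "step_arm", "kwargs": {
  "moves": "0 0 0 0 0 0 0; 0 0 0 0 0 0 0; 0 0 0 0 0 0 0; 0 0 0 0 0 0 0; 0 0 0 0 0 0 0; 0 0 0 0 0 0 0; 0 0 0 0 0 0 0; 0 0 0 0 0 0 0; 0 0 0 0 0 0 0; 0 0 0 0 0 0 0; 0 0 0 0 0 0 0; 0 0 0 0 0 0 0; 0 0 0 0 0 0 0; 0 0 0 0 0 0 0; 0 0 0 0 0 0 0; 0 0 0 0 0 0 0"
}}

```text
clock: 16.0
eef_pos: [515.8, -144.6, 114.9]
tool_rot: [-1.563, -0.002, -1.306]
force: [4.1, 4.6, 15.6]
width: -0.2
```

>>> {"fn": "step_arm", "kwargs": {
  "moves": "0 -0.06 0 0 0 0 0; 0 -0.06 0 0 0 0 0; 0 -0.06 0 0 0 0 0; 0 -0.06 0 0 0 0 0; 0 -0.06 -0.02 0 0 0 0; 0 -0.06 -0.02 0 0 0 0; 0 -0.06 -0.02 0 0 0 0; 0 -0.06 -0.02 0 0 0 0; 0 -0.06 -0.03 0 0 0 0; 0 -0.06 -0.03 0 0 0 0; 0 -0.06 -0.03 0 0 0 0; 0 -0.06 -0.03 0 0 0 0; 0 -0.06 -0.03 0 0 0 0; 0 -0.06 -0.03 0 0 0 0; 0 -0.08 0 0 0 0 0; 0 -0.1 0 0 0 0 0; 0 -0.2 0 0 0 0 0; 0 -0.3 0 0 0 0 0; 0 -0.3 0 0 0 0 0; 0 -0.3 0 0 0 0 0"
}}

```text
clock: 18.0
eef_pos: [498.8, -148.6, 219.6]
tool_rot: [-1.572, 0.001, -1.307]
force: [-0.4, 0.2, -0.0]
width: -0.3
```

>>> {"fn": "step_arm", "kwargs": {
  "moves": "0.3 0 0 0 0 0 0; 0.4 0 0 0 0 0 0; 0.4 0 0 0 0 0 0; 0.4 0 0 0 0 0 0; 0.4 0 0 0 0 0 0; 0.4 0 0 0 0 0 0; 0.4 0 0 0 0 0 0; 0.3 0 0 0 0 0 0; 0.2 0 0 0 0 0 0; 0 0 0 0 0 0 0; 0 0 0 0 0 0 0; 0 0 0 0 0 0 0"
}}

```text
clock: 19.2
eef_pos: [541.1, -302.0, 218.8]
tool_rot: [-1.571, 0.001, -1.305]
force: [0.2, -0.6, 0.4]
width: 0.0
```

```bash
python3 look.py p5; python3 - <<'E'
from cell import ctrl,get_image,nets
import numpy as np
for n in("scene","top"):
    p=get_image(n)
    for k in("tin_small1","tin_large1","pad_small","pad_large","jar"): print(n,k,[(np.round(d["position"]).tolist(),round(d["conf"],2)) for d in nets.place_of(p,k)[:6]])
E
```

```text
19.2 [ 541.1 -302.   218.8] [-1.571e+00  1.000e-03 -1.305e+00] [ 0.2 -0.6  0.4]
scene tin_small1 [([345.0, -190.0, 44.0], 0.74), ([466.0, -157.0, 61.0], 0.63), ([399.0, -178.0, 53.0], 0.43), ([465.0, -158.0, 1.0], 0.25)]
scene tin_large1 [([553.0, 130.0, 71.0], 0.74), ([684.0, 118.0, 92.0], 0.56)]
scene pad_small [([498.0, -155.0, 160.0], 0.76), ([477.0, -458.0, 3.0], 0.64)]
scene pad_large [([603.0, 130.0, 190.0], 0.65)]
scene jar [([500.0, -154.0, 158.0], 0.69), ([520.0, 1.0, -2.0], 0.63)]
top tin_small1 [([346.0, -188.0, 44.0], 0.85), ([392.0, -175.0, 53.0], 0.76), ([464.0, -158.0, 63.0], 0.51)]
top tin_large1 [([553.0, 133.0, 79.0], 0.7), ([688.0, 126.0, 88.0], 0.6), ([619.0, 126.0, 78.0], 0.57)]
top pad_small [([497.0, -150.0, 158.0], 0.92), ([644.0, -451.0, -3.0], 0.39)]
top pad_large [([602.0, 129.0, 188.0], 0.95), ([563.0, 135.0, 3.0], 0.52), ([517.0, -4.0, 3.0], 0.18)]
top jar [([519.0, -3.0, 3.0], 0.73)]
```

View pics/p5.png

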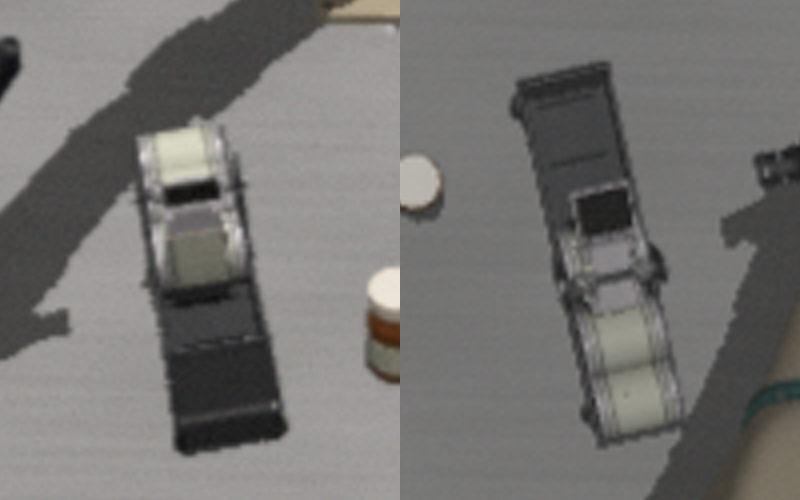

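The top view shows both tins in the tray at about (625,335) and (635,400) px. The lever is up, with its pad at (603,212), and the third tin is at the gate. The robot is clear, so I hand in.

```bash
python3 -c "
from cell import ctrl
print(ctrl.finish_job())"
```

```text
the job is handed in; nothing more can be done
None
```

I pressed the small-tin lever to its stop twice, holding it down about 1.5 s each time and letting it come fully up in between. I then drew the arm clear and handed the job in at about 19 s; the hand-in reports no verdict.

- **Small tins:** the last pictures show tin 1 in the tray at about (345, -190), tin 2 touching it at about (395, -176), and tin 3 at the gate at about (465, -158).
- **Levers:** the small pad is back up at z ≈ 158 mm. The large pad is unchanged at z ≈ 189 mm.
- **Bystanders:** the large tins I could locate and the jar are where they were, to the networks' few mm. I did not measure the syrup bottle, card reader, calculator, salt shaker and bowl again at the end.
- **Forces:** about 14 N at the stop on the first press and up to 22 N on the second. The wrist read no load at hand-in.
- **Checks that disagreed:**
  - The rack pose from the mask outline was about 8 mm off the one from the network points. I used the network points because they matched the pad in both pictures.
  - The scene view missed the second large tin at the end, but the top view found all three.
  - The networks gave a few false detections, which I ignored.

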